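Rehang a lift-off cabinet door

ROBOT

A 6-joint arm with a two-finger parallel gripper is mounted at the origin on the work surface. World frame = base frame: x ahead of the robot, y to its left, z up, the work surface at z = 0. Lengths are in m, angles in rad, forces in N, time in s.
With the tool pointing down it reaches from about 0.375 to 0.975 m from the base axis. Payload 3.8 kg.
Tool frame: the origin (TCP) lies at the very end of the fingers, on their centre line; the grasp point (between the pads) lies 19 mm behind it (grasp_offset is the distance from the TCP to the grasp point, in m); x points along the fingers, y is the direction in which the jaws open and shut, and the axes are right-handed (so a half turn about x gives the same grasp; the last joint's range is limited). The gripper opens to 88 mm and grips with 3 to 60 N. Pads are 18 mm wide; open, the fingers measure 123 mm over their backs; the gripper's body (75 mm by 187 mm) begins 45 mm behind the grasp point.
Start: joints at [1.148, 0.264, 1.604, -0, 1.274, -0.037], TCP at [0.254, 0.625, 0.239] pointing down, gripper open.
Joint ranges: [-2.63, 2.63], [-0.94, 2.18], [0.31, 2.57], [-1.31, 4.45], [0, 2.66], [-2.55, 2.55]. Speed limits (rad/s): [2.57, 2.57, 3.14, 3.14, 3.14, 3.14].

INTERFACE

Orientations are given as [roll, pitch, yaw] about the fixed x, y, z axes, in that order (R = Rz(yaw) Ry(pitch) Rx(roll)).
In Python, from bench import read_state, snapshot, calibration, close_job, grasp_offset gives the robot as it stands.
- The arm moves only by the shell command python3 -m handwheel 'ROWS'. ROWS is JSON, a list of rows, each a list of 7 numbers: the turn, a rotation vector about the tool's x, y, z in degrees, then the shift along the tool's x, y, z in cm, then the closure in counts, from 0 (fully open) to 255 (shut). In form: [[rx, ry, rz, x, y, z, fingers], ...]. A call has 1 to 12 rows; each row is the pose to reach, as a shift and turn from the pose commanded when the call began, along the tool's axes at that moment; what a row does not reach only later rows make up. A row lasts 1/8 s, in which the tool goes at most 62.5 mm and 10.7 degrees, less where a joint would pass 70% of its speed; a pose out of reach is approached as far as the arm can. A call with a gripper value outside its range is refused whole. The fingers move at their own pace and stop on an object; the grip force is fixed at half the most. Time passes only in rows, so rows that repeat a pose let the fingers close. It gives the time, the measured TCP pose, the force and the opening at its end, in the units of the state.
- read_state(): the state, without advancing time (a new reading comes with each control period).
- snapshot(name): name is "scene" or "top" or "wrist"; returns (picture, depth): 400x640x3 uint8, red, green, blue; 400x640 float32, m along the optical axis (not along the pixel's ray), 0 where there is no reading.
- calibration(name): a dict with "fx", "fy", "cx", "cy" (pixels), "pose" (4x4, takes a point from camera to world coordinates). Camera axes: x right, y down, z forward; pixel columns grow to the right and rows downward; lengths in m; the calibration is good to about 2 mm. A picture is of the moment at which its call begins: read the wrist's pose just before it. calibration takes no time and is no camera call; for the wrist camera it gives the pose at the moment of the call.
- close_job(): hands the job in, once; it reports no verdict.
The state is a dict: "time_s": time; "joint_positions": joint angles; "joint_velocities": joint speeds; "effort": joint torques, N m; "tcp_pos": TCP position; "ee_rot": TCP orientation; "contact_force": force on the tool from outside, world axes, zero at the start; "ft_torque": the same for the moment, N m; "finger_gap": finger opening in m.
Only numpy, scipy, OpenCV 4.12 (cv2) and the standard library are available. Lean on these libraries where they do the work, as an engineer would, in place of code of your own. Each camera call takes 0.05 s, during which the arm holds its last target. There are 200 camera calls.

TASK

Take the door with the two hinge sockets out of the panel stand and hang it, standing open, by lowering both sockets onto the cabinet's two upright pintles until it sits fully down, then let go of it. Then push it gently shut against the cabinet front, without slamming it. Leave the plain panel and everything else where they are.

Things in the scene. Friction and masses are not known exactly. Their poses are not given: they have to be found in the camera images.
- door: lift-off door, aluminium rim, grey panel, about 0.45 kg, balanced near its middle: upright leaf 160 wide (its y) x 150 high (z) x 16 mm thick (x), origin at the centre of the leaf's underside, 12 mm above the counter at the start, front face to -x. Two steel hinge sockets on its -y edge. A bow handle on the front (y 66, z 50 to 105 mm) stands out 15 mm. Grip it from above by the middle of its top edge
- socket_low (a point): point on the door at (0, -94, 15) mm: centre of the lower end of the lower hinge socket. Each socket is a vertical tube open at both ends, 18 mm high, 24 mm outside and 14 mm inside diameter
- socket_high (a point): point on the door at (0, -94, 122) mm: centre of the lower end of the upper socket
- free_edge (a point): point on the door at (0, 80, 75) mm: middle of the edge opposite the sockets
- cabinet: fixed open-fronted grey cabinet 130 deep (x) x 200 wide (y) x 180 mm high, origin under its centre, open front to -x, face at x = -65 mm. Two pintles, one above the other, at the -y end of its front. The shut door has the cabinet's axis directions; opening turns it anticlockwise seen from above. Greased hinge, slight friction, no spring or latch, stops on a 4.5 mm thick stop strip at the +y end of the face
- pintle_low (a point): at (-79, -90, 30) mm on the cabinet: foot of the lower pintle on its bracket. Each pintle is an upright steel pin 11 mm in diameter, 18 mm high, its top 6 mm tapering to 4 mm. Hung, the lower socket rests on this bracket (socket_low meets this point) and the leaf's underside is 15 mm above the counter
- pintle_high (a point): foot of the upper pintle, 105 mm straight above the lower, on a 10 mm thick bracket; the upper socket ends 2 mm above it. The lower socket must enter from the front through the 77 mm high gap between the lower pintle's tip and the upper bracket: bring the door in 20 to 30 mm above its seat, then lower it
- shut_mark (a point): point on the cabinet, at (-79, 84, 90) mm, where the door's free_edge lies when the door is hung and shut; straight along the cabinet's +y from the pintles, 174 mm from their axis
- stand: fixed plywood panel stand 150 x 150 mm, origin under its centre; two 20 mm wide slots along its y at x = -40 and +40 mm, one holding the door and one the plain panel; slot floor 12 mm, slot walls 48 mm above the counter
- panel: plain grey filler panel without sockets or handle, 150 wide x 130 high x 16 mm, upright in the other slot of the stand; origin at the centre of its underside (12 mm above the counter); leave it
- jar: white lidded jar, 60 mm diameter, 60 mm high, on the rear half of the cabinet's top; origin under its centre; leave it
- soap: clear bottle, 64 mm diameter, 160 mm high; origin under its centre; leave it
- cup: white ceramic cup, 72 mm diameter, 90 mm high; origin under its centre; leave it
- carton: cardboard carton 120 x 70 x 50 mm; origin under its centre; leave it
- driver: screwdriver lying on the counter, under 30 mm high; leave it
- roll: paper roll standing on end, 90 mm diameter, 60 mm high; origin under its centre; leave it
- dish: white bowl, 110 mm diameter, 30 mm high; origin under its centre; leave it
Things that resemble listed ones, but are neither listed nor needed, are in the scene too. What is shaped like the door but red is not meant. What is shaped like the cabinet but purple is not meant.

How it is judged:
By the outcome, as a careful person would: the job done as asked, in the order asked, and still so for the second after the job is handed in, with the robot touching nothing.
It also fails if it takes over 61 s, if anything falls off the work surface, if the arm or the gripper's body presses on something with over 40 N, if the wrist force passes 120 N, or if a joint passes its speed limit or range.

## Working session

There is one attempt and no reset: what is moved stays moved. The work goes in short steps, Python scripts to look and compute and a shell command to move; the robot and the scene stay as the last step left them, time stands still between calls to the robot, and variables do not carry over. Pictures are saved under pics/ and viewed, about 8 in all and at most 12, crops included, and the job is handed in when it is done.

```bash
ls; mkdir -p pics
cat > h.py <<'E'
import numpy as np, cv2
from bench import *
def world(name,d,cal=None):
    c=cal or calibration(name); P=np.array(c["pose"])
    v,u=np.mgrid[:400,:640]
    p=np.stack([(u-c["cx"])/c["fx"]*d,(v-c["cy"])/c["fy"]*d,d],-1)
    w=p@P[:3,:3].T+P[:3,3]; w[d<=0]=np.nan
    return w
def save(n,im): cv2.imwrite("pics/"+n,cv2.cvtColor(im,cv2.COLOR_RGB2BGR))
E
python3 - <<'E'
from h import *
for n in("scene","top"):
    im,d=snapshot(n); c=calibration(n); save(n+"1.png",im); np.savez(n+".npz",im=im,d=d)
    print(n,{k:c[k] for k in("fx","cx","cy")},np.round(c["pose"],3).tolist())
print(read_state(),grasp_offset)
E
```

```text
pics
scene {'fx': 367.511245335062, 'cx': 318.93787508675854, 'cy': 204.85899516225925} [[-0.467, 0.756, -0.459, 1.017], [0.884, 0.403, -0.236, 0.19], [0.007, -0.517, -0.856, 1.103], [0.0, 0.0, 0.0, 1.0]]
top {'fx': 422.2355225214069, 'cx': 328.4258075315581, 'cy': 195.07310325945724} [[-0.007, -0.994, 0.112, 0.327], [-1.0, 0.005, -0.023, -0.033], [0.022, -0.112, -0.993, 1.461], [0.0, 0.0, 0.0, 1.0]]
{'time_s': 0.1, 'joint_positions': array([ 1.14808292e+00,  2.64655073e-01,  1.60520854e+00, -6.69258176e-06,
        1.27369568e+00, -3.69238125e-02]), 'joint_velocities': array([-0.00033427, -0.00123464, -0.00252113, -0.00109451, -0.0003435 ,
       -0.00236687]), 'effort': array([ 2.96405842e-04, -5.03617752e+01, -3.58072793e+01,  7.32522388e-02,
        2.32776348e-02, -3.22454127e-05]), 'tcp_pos': array([0.25375734, 0.6248084 , 0.23754343]), 'ee_rot': array([-1.60446815,  1.56882968, -1.99025578]), 'contact_force': array([-0.88529165,  0.15287726, -0.39377002]), 'ft_torque': array([ 0.0502213 , -0.00458096, -0.04021969]), 'finger_gap': 0.08809633211006211} 0.0187
```

View pics/scene1.png

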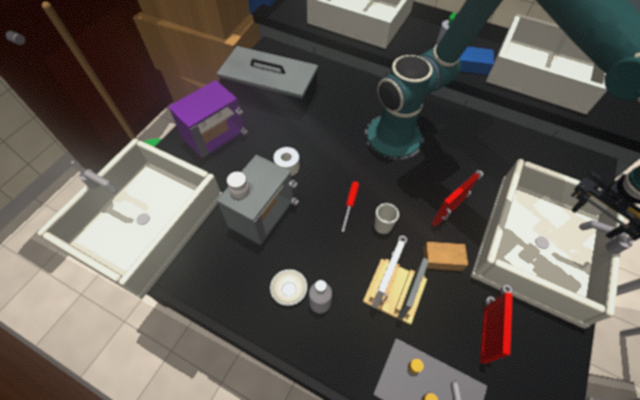

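View pics/top1.png

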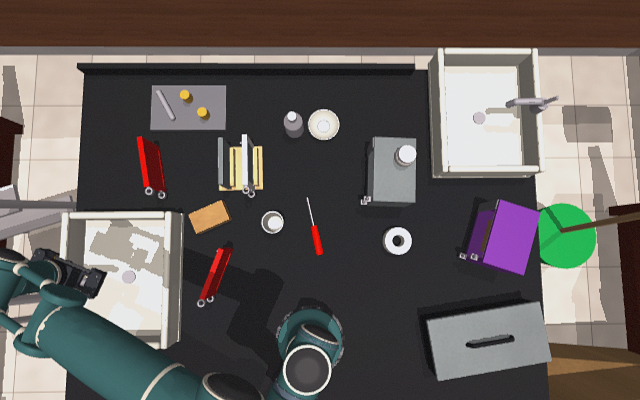

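The top view shows the stand near (240,168), with the door at (248,165) and its sockets at the bottom (250,190). The plain panel is at (222,163). The grey cabinet is at (390,170), front facing left (+y world), with its pintles at (366,198). The red doors and the purple cabinet are decoys.

Run:
```python
from h import *
z=np.load("top.npz"); W=world("top",z["d"]); 
def rect(name,u0,u1,v0,v1,z0,z1):
    p=W[v0:v1,u0:u1].reshape(-1,3); p=p[(p[:,2]>z0)&(p[:,2]<z1)]
    r=cv2.minAreaRect((p[:,:2]*1000).astype(np.float32)); print(name,len(p),np.round(r[0],1),np.round(r[1],1),round(r[2],2),"z",np.round(np.median(p[:,2]),4), "min",p.min(0).round(3),"max",p.max(0).round(3))
rect("door",236,262,125,205,.145,.18)
rect("doorsock",236,262,125,205,.12,.18)
rect("panel",212,236,130,200,.12,.16)
rect("cab",355,425,125,215,.17,.20)
rect("pintbr",355,372,185,210,.1,.165)
rect("stand",205,275,130,205,.03,.06)
rect("driver",300,330,190,260,.006,.04)
rect("soap",280,305,100,140,.1,.2)
rect("dish",305,342,105,145,.01,.05)
rect("cup",258,288,205,240,.05,.12)
rect("jar",390,420,140,170,.22,.27)
S=cv2.resize(z["im"][110:215,200:430],None,fx=3.4,fy=3.4,interpolation=cv2.INTER_CUBIC); save("top_crop.png",S)
np.set_printoptions(linewidth=220)
print("heights near pintle (mm)\n",(W[190:207,356:376,2]*1000).round())
```

```text
door 338 [573.  198.6] [182.5  22.3] 2.84 z 0.1615 min [0.482 0.184 0.146] max [0.664 0.207 0.169]
doorsock 388 [571.8 200. ] [184.7  26. ] 2.61 z 0.1608 min [0.48  0.184 0.12 ] max [0.664 0.216 0.169]
panel 311 [585.1 276.9] [149.5  17.4] 1.41 z 0.1413 min [0.51  0.266 0.12 ] max [0.66  0.287 0.15 ]
cab 2399 [ 550.2 -265.1] [134.5 202. ] 88.1 z 0.1799 min [ 0.448 -0.334  0.17 ] max [ 0.653 -0.199  0.199]
pintbr 41 [ 462.3 -189.1] [27.4 15.6] 79.57 z 0.1357 min [ 0.453 -0.201  0.106] max [ 0.47  -0.175  0.153]
stand 528 [554.9 232.7] [127.8 232.1] 76.11 z 0.0471 min [0.457 0.173 0.03 ] max [0.664 0.323 0.06 ]
driver 314 [389.5 -15.3] [226.2  97. ] 1.94 z 0.0211 min [ 0.278 -0.067  0.006] max [0.502 0.032 0.033]
soap 264 [721.9  51.2] [52.9 60.6] 18.05 z 0.1165 min [0.695 0.021 0.1  ] max [0.753 0.08  0.165]
dish 550 [735.4 -49.3] [105.3 104.9] 2.23 z 0.0192 min [ 0.682 -0.102  0.01 ] max [0.788 0.003 0.036]
cup 150 [393.  116.9] [68.6 68.2] 88.97 z 0.087 min [0.359 0.083 0.05 ] max [0.427 0.151 0.095]
jar 263 [ 585.3 -294. ] [51.4 52.2] 67.92 z 0.2394 min [ 0.559 -0.322  0.22 ] max [
[... 1099 characters left out ...]
   2.  29.  30.  25. 135. 135. 143. 144. 135. 138. 135. 137. 164. 180. 180. 184.]
 [ -4.  -3.   3.  -5.  -1.  30.  40.  45. 134. 138. 132. 137. 134. 134. 137. 138. 165. 174. 175. 176.]
 [  2.   3.   4.   1.  -1.  30.  44.  53.  48.  34.  23.  26.  60.  84. 109. 141. 141. 142. 145. 147.]
 [ -4.   3.   2.  -6.   1.  29.  33.  44.  42.  33.  33.  24.  59.  88. 106. 110. 114. 114. 116. 117.]
 [ -1.  -0.  -2.  -0.   3.  24.  29.  34.  26.  32.  25.  31.  55.  75.  71.  75.  80.  78.  83.  81.]
 [  2.   4.  -4.   5.  -1.  -3.  -3.   1.  -6.   0.  -2.  29.  37.  34.  43.  44.  39.  43.  42.  44.]
 [  5.  -3.  -0.  -2.   1.  -2.  -4.  -0.   0.   1.  -1.   6.   2.  -2.   1.   2.   4.  -5.   2.   3.]]
```

View pics/top_crop.png

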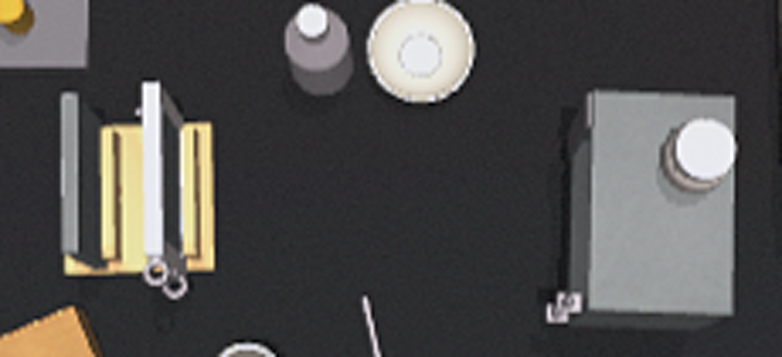

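```bash
cat >> h.py <<'E'
from scipy.spatial.transform import Rotation as Ro
def rel(pos,yaw,say=True):
    """TCP target (m, world), yaw(deg) of tool y axis, tool down -> rx,ry,rz deg and cm in tool axes"""
    s=read_state(); R=Ro.from_euler("xyz",s["ee_rot"]); 
    best=None
    for k in(0,180):
        a=np.radians(yaw+k); y=np.array([np.cos(a),np.sin(a),0]); x=np.array([0,0,-1.]); M=np.stack([x,y,np.cross(x,y)],1)
        r=(R.inv()*Ro.from_matrix(M)).as_rotvec(degrees=True)
        d=R.inv().apply(np.array(pos)-s["tcp_pos"])*100
        print("yaw",yaw+k,"turn",r.round(2),"shift cm",d.round(3))
    y=R.as_matrix(); print("t",s["time_s"],"tcp",s["tcp_pos"].round(4),"ytool",np.degrees(np.arctan2(y[1,1],y[0,1])).round(2),"q6",s["joint_positions"][5].round(2),"F",s["contact_force"].round(1),"gap",round(s["finger_gap"],4))
E
python3 - <<'E'
from h import *
z=np.load("top.npz"); W=world("top",z["d"])
p=W[125:205,236:262].reshape(-1,3)
q=p[(p[:,2]>.152)&(p[:,2]<.175)&(p[:,0]>.51)]
f=np.polyfit(q[:,0],q[:,1],1); print("door top len",q[:,0].min(),q[:,0].max(),"slope deg",np.degrees(np.arctan(f[0])),"y at .584",np.polyval(f,.584),len(q))
q=W[130:200,212:236].reshape(-1,3); q=q[(q[:,2]>.132)]; f=np.polyfit(q[:,0],q[:,1],1);print("panel slope",np.degrees(np.arctan(f[0])))
rel([.574,.198,.30],90)
c=calibration("wrist"); s=read_state(); R=Ro.from_euler("xyz",s["ee_rot"]); P=np.array(c["pose"]);print("cam in tool",R.inv().apply(P[:3,3]-s["tcp_pos"]).round(3),"\n",(R.as_matrix().T@P[:3,:3]).round(2))
E
```

```text
door top len 0.5117383286800514 0.6639387818753878 slope deg 1.4371583442687426 y at .584 0.1969837752322747 284
panel slope 1.5214670328876314
yaw 90 turn [-22.1   -0.03   0.11] shift cm [ -6.195 -27.506  45.73 ]
yaw 270 turn [1.579e+02 1.500e-01 4.000e-02] shift cm [ -6.195 -27.506  45.73 ]
t 0.1 tcp [0.2538 0.6248 0.2375] ytool 67.9 q6 -0.04 F [-0.9  0.2 -0.4] gap 0.0881
cam in tool [-0.147 -0.    -0.075] 
 [[ 0.   -0.29  0.96]
 [ 1.    0.   -0.  ]
 [-0.    0.96  0.29]]
```

```bash
python3 -m handwheel '[[10,0,0,-6,-1,2,0],[158,0,0,-6,-27.5,45.7,0],[158,0,0,-6,-27.5,45.7,0],[158,0,0,-6,-27.5,45.7,0],[158,0,0,-6,-27.5,45.7,0],[158,0,0,-6,-27.5,45.7,0],[158,0,0,-6,-27.5,45.7,0],[158,0,0,-6,-27.5,45.7,0],[158,0,0,-6,-27.5,45.7,0],[158,0,0,-6,-27.5,45.7,0],[158,0,0,-6,-27.5,45.7,0],[158,0,0,-6,-27.5,45.7,0]]'; python3 -c "
from h import *
rel([.574,.197,.30],-88.5)"
```

```text
time_s: 1.6
tcp_pos: [0.5739, 0.1979, 0.2979]
ee_rot: [-0.259, 1.569, -2.889]
contact_force: [-0.4, -0.3, 0.1]
finger_gap: 0.0878
yaw -88.5 turn [27.8   0.08  0.  ] shift cm [-0.21   0.085  0.032]
yaw 91.5 turn [-1.522e+02 -0.000e+00  1.100e-01] shift cm [-0.21   0.085  0.032]
t 1.6 tcp [0.5739 0.1979 0.2979] ytool -60.7 q6 1.35 F [-0.4 -0.3  0.1] gap 0.0878
```

```bash
python3 -m handwheel '[[27.8,0,0,1.2,0.1,0,0],[27.8,0,0,1.2,0.1,0,0],[27.8,0,0,1.2,0.1,0,0],[27.8,0,0,1.2,0.1,0,0]]'
python3 - <<'E'
from h import *
cal=calibration("wrist"); im,d=snapshot("wrist"); save("w1.png",im); W=world("wrist",d,cal); np.savez("w1.npz",im=im,d=d,W=W)
p=W.reshape(-1,3); q=p[(p[:,2]>.154)&(p[:,2]<.172)&(p[:,0]>.508)&(p[:,0]<.68)&(p[:,1]>.17)&(p[:,1]<.23)]
f=np.polyfit(q[:,0],q[:,1],1); print(len(q),"x",np.percentile(q[:,0],[0,1,99,100]).round(4),"slope",np.degrees(np.arctan(f[0])),"y@.584",np.polyval(f,.584),"z",np.median(q[:,2]))
r=q[:,1]-np.polyval(f,q[:,0]); print("resid pct",np.percentile(r,[1,5,95,99]).round(4))
q=p[(p[:,2]>.11)&(p[:,2]<.172)&(p[:,0]<.504)&(p[:,0]>.46)&(p[:,1]>.17)&(p[:,1]<.23)]; print("sock",len(q),q.min(0),q.max(0)) if len(q) else 0
rel([.574,.197,.142],-88.5)
E
```

```text
time_s: 2.1
tcp_pos: [0.5741, 0.1976, 0.2861]
ee_rot: [0.269, 1.57, -2.838]
contact_force: [-0.6, -0.6, -0.4]
finger_gap: 0.088
3063 x [0.5081 0.51   0.666  0.6672] slope 1.6112449761529144 y@.584 0.19691945224514917 z 0.16286252522485162
resid pct [-0.0079 -0.0073  0.0076  0.0077]
sock 322 [0.48208503 0.18240441 0.13446622] [0.50200383 0.20599652 0.15459297]
yaw -88.5 turn [ 0.54  0.05 -0.01] shift cm [1.4422e+01 6.5000e-02 9.0000e-03]
yaw 91.5 turn [-1.7946e+02  2.0000e-02  7.0000e-02] shift cm [1.4422e+01 6.5000e-02 9.0000e-03]
t 2.15 tcp [0.5742 0.1977 0.2862] ytool -87.96 q6 1.83 F [ 0.5 -0.6  0.3] gap 0.0883
```

View pics/w1.png

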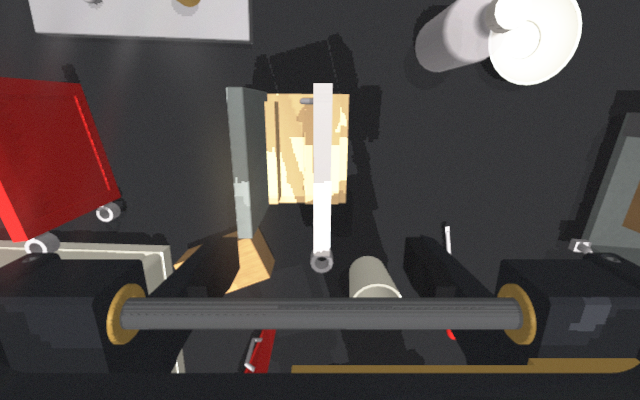

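The wrist view shows the door's white top edge from (322,85) to (322,250), with a socket at (321,262). The plain panel is to its left at (240,160). The door measures centre x .586, y .197 and top z .162, which agrees with the top view.

```bash
python3 -m handwheel '[[0.5,0,0,3,0.07,-1.2,120],[0.5,0,0,6,0.07,-1.2,120],[0.5,0,0,9,0.07,-1.2,120],[0.5,0,0,12,0.07,-1.2,120],[0.5,0,0,14.5,0.07,-1.2,120],[0.5,0,0,15.6,0.07,-1.2,120],[0.5,0,0,15.6,0.07,-1.2,120],[0.5,0,0,15.6,0.07,-1.2,255],[0.5,0,0,15.6,0.07,-1.2,255],[0.5,0,0,15.6,0.07,-1.2,255],[0.5,0,0,15.6,0.07,-1.2,255],[0.5,0,0,15.6,0.07,-1.2,255]]'; python3 -c "
from h import *
rel([.586,.197,.26],-88.5)"
```

```text
time_s: 3.65
tcp_pos: [0.5869, 0.1975, 0.1315]
ee_rot: [-3.006, 1.57, 0.161]
contact_force: [-0.4, -0.7, 3.6]
finger_gap: 0.0159
yaw -88.5 turn [-0.07 -0.07  0.01] shift cm [-12.848   0.046   0.077]
yaw 91.5 turn [1.7993e+02 1.0000e-02 1.1000e-01] shift cm [-12.848   0.046   0.077]
t 3.65 tcp [0.5869 0.1975 0.1315] ytool -88.57 q6 1.83 F [-0.4 -0.7  3.6] gap 0.0159
```

```bash
python3 -m handwheel '[[0,0,0,-1,0,0,255],[0,0,0,-3,0,0,255],[0,0,0,-6,0,0,255],[0,0,0,-10,0,0,255],[0,0,0,-14,3,2,255],[-8,0,0,-17,7,5,255],[-18,0,0,-17,12,8,255],[-28,0,0,-17,17,11,255],[-38,0,0,-17,22,15,255],[-48,0,0,-17,27,19,255],[-57.5,0,0,-17,30.2,20.5,255],[-57.5,0,0,-17,30.2,20.5,255]]'; python3 -m handwheel '[[0,0,0,0,0,0,255],[0,0,0,0,0,0,255]]'
python3 - <<'E'
from h import *
rel([.39,-.11,.30],-31)
cal=calibration("wrist"); im,d=snapshot("wrist"); save("w2.png",im); W=world("wrist",d,cal); np.savez("w2.npz",im=im,d=d,W=W)
im,d=snapshot("top"); save("t2.png",im); np.savez("t2.npz",im=im,d=d)
E
```

```text
time_s: 5.15
tcp_pos: [0.3876, -0.1113, 0.3018]
ee_rot: [1.4, 1.569, -0.716]
contact_force: [0.4, 1.1, -3.5]
finger_gap: 0.0153
time_s: 5.4
tcp_pos: [0.3895, -0.1088, 0.301]
ee_rot: [2.917, 1.57, 0.804]
contact_force: [0.6, -0.2, -3.5]
finger_gap: 0.0154
yaw -31 turn [-0.06 -0.03 -0.01] shift cm [0.099 0.108 0.08 ]
yaw 149 turn [ 1.7994e+02 -1.0000e-02  5.0000e-02] shift cm [0.099 0.108 0.08 ]
t 5.4 tcp [ 0.3895 -0.1088  0.301 ] ytool -31.06 q6 0.21 F [ 0.6 -0.2 -3.5] gap 0.0154
```

View pics/w2.png

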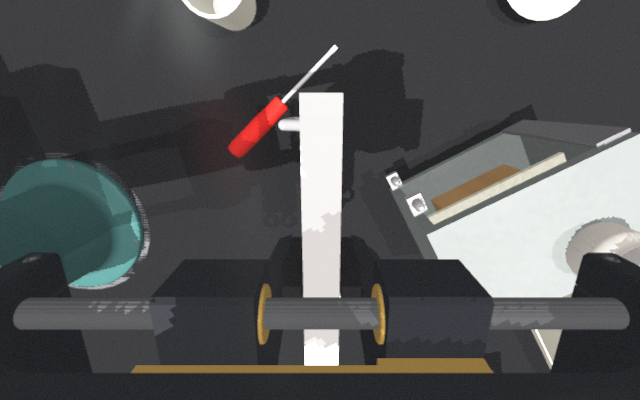

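Run:
```python
from h import *
z=np.load("w2.npz"); W=z["W"]; im=z["im"]
S=cv2.resize(im[165:225,375:440],None,fx=9,fy=9,interpolation=cv2.INTER_CUBIC); save("w2c.png",S)
p=W.reshape(-1,3); m=~np.isnan(p[:,0]); p=p[m]
# cabinet top
q=p[(p[:,2]>.172)&(p[:,2]<.188)&(p[:,1]<-.19)&(p[:,0]>.43)]
print("cab top",len(q),q.min(0).round(4),q.max(0).round(4))
# front top edge: max y per x bin
b=[(x,np.percentile(q[(abs(q[:,0]-x)<.004)][:,1],98)) for x in np.arange(.47,.63,.01) if (abs(q[:,0]-x)<.004).sum()>10]
b=np.array(b); f=np.polyfit(b[:,0],b[:,1],1); print("front slope",np.degrees(np.arctan(f[0])),"y@.55",np.polyval(f,.55)); print(b.round(4).tolist())
e=[(np.percentile(q[abs(q[:,1]-y)<.004][:,0],2),y) for y in np.arange(-.29,-.2,.01) if (abs(q[:,1]-y)<.004).sum()>10]
e=np.array(e); g=np.polyfit(e[:,1],e[:,0],1); print("side slope",np.degrees(np.arctan(g[0])),"x@-.25",np.polyval(g,-.25))
box=(p[:,0]>.44)&(p[:,0]<.485)&(p[:,1]>-.21)&(p[:,1]<-.165)
for lo,hi in((.128,.138),(.141,.151),(.150,.160),(.027,.034),(.036,.054)):
    r=p[box&(p[:,2]>lo)&(p[:,2]<hi)]
    if len(r): print(lo,hi,len(r),"mean",r.mean(0).round(4),"mid",((r.min(0)+r.max(0))/2).round(4),"ext",np.ptp(r,0).round(4))
# held door top
s=read_state(); R=Ro.from_euler("xyz",s["ee_rot"]); t=R.inv().apply(p-s["tcp_pos"])
r=t[(t[:,0]>-.04)&(t[:,0]<-.02)&(abs(t[:,1])<.02)&(t[:,2]<-.03)]
k=np.polyfit(r[:,2],r[:,1],1); print("door in tool: n",len(r),"zmin",np.percentile(r[:,2],[0,1]),"slope deg",np.degrees(np.arctan(k[0])),"y0",k[1],"x",np.median(r[:,0]), "x slope",np.degrees(np.polyfit(r[:,2],r[:,0],1)[0]))
```

```text
cab top 18662 [ 0.4523 -0.3329  0.172 ] [ 0.6538 -0.1978  0.188 ]
front slope -2.247798746488016 y@.55 -0.20210812841264203
[[0.47, -0.1984], [0.48, -0.1992], [0.49, -0.1997], [0.5, -0.2002], [0.51, -0.2005], [0.52, -0.201], [0.53, -0.2014], [0.54, -0.202], [0.55, -0.2023], [0.56, -0.2027], [0.57, -0.2031], [0.58, -0.2034], [0.59, -0.2038], [0.6, -0.2043], [0.61, -0.2048], [0.62, -0.205], [0.63, -0.2038]]
side slope -19.927843415319998 x@-.25 0.47170868031239765
0.128 0.138 251 mean [ 0.4624 -0.1866  0.1349] mid [ 0.4627 -0.1922  0.133 ] ext [0.0191 0.0332 0.0098]
0.141 0.151 127 mean [ 0.4612 -0.1907  0.1465] mid [ 0.4612 -0.1945  0.146 ] ext [0.0161 0.0309 0.0099]
0.15 0.16 116 mean [ 0.4607 -0.1926  0.1541] mid [ 0.4608 -0.1947  0.155 ] ext [0.0154 0.0287 0.0099]
0.027 0.034 133 mean [ 0.4629 -0.1873  0.0308] mid [ 0.4627 -0.1918  0.0308] ext [0.0191 0.0319 0.0058]
0.036 0.054 110 mean [ 0.4616 -0.1903  0.0447] mid [ 0.4613 -0.194   0.0451] ext [0.0163 0.0299 0.0173]
door in tool: n 5356 zmin [-0.07973004 -0.07936031] slope deg 0.028075652741386625 y0 0.0007064659396111685 x -0.030988291465488985 x slope -0.7001783185525109
```

View pics/w2c.png

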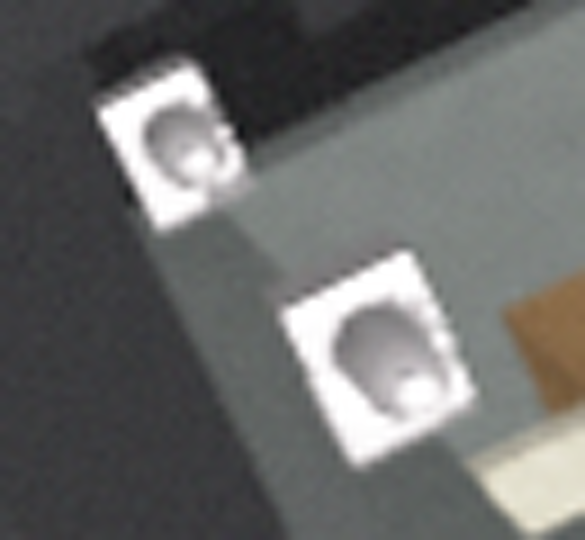

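Run:
```python
from h import *
c=calibration("wrist"); P=np.array(c["pose"])
def ray(u,v,z):
    d=P[:3,:3]@np.array([(u-c["cx"])/c["fx"],(v-c["cy"])/c["fy"],1]); return (P[:3,3]+d*(z-P[2,3])/d[2]).round(4)
g=lambda a,b:(375+a/9-.45,165+b/9-.45)
print("tipU",ray(*g(418,388),.153),"tipL",ray(*g(203,160),.048))
print("brU",[ray(*g(*k),.135) for k in((282,312),(408,250),(475,395),(362,465))])
print("brL",[ray(*g(*k),.030) for k in((97,103),(188,60),(250,180),(160,230))])
z=np.load("w2.npz"); p=z["W"].reshape(-1,3)
for lo,hi in((.139,.150),(.150,.156),(.033,.045),(.045,.052)):
    r=p[(p[:,0]>.445)&(p[:,0]<.48)&(p[:,1]>-.198)&(p[:,1]<-.17)&(p[:,2]>lo)&(p[:,2]<hi)]
    print(lo,len(r),"x",np.percentile(r[:,0],[2,50,98]).round(4),"y",np.percentile(r[:,1],[2,50,98]).round(4))
n=np.array([.040,.999]); t=np.array([.999,-.040]); print("from front:", (np.array([.55,-.2019])+n*.014), "per x; corner-based x: .4523+.010")
```

```text
tipU [ 0.4647 -0.1846  0.153 ] tipL [ 0.4652 -0.1849  0.048 ]
brU [array([ 0.457, -0.176,  0.135]), array([ 0.4733, -0.1768,  0.135 ]), array([ 0.4724, -0.1975,  0.135 ]), array([ 0.4567, -0.1986,  0.135 ])]
brL [array([ 0.4568, -0.1745,  0.03  ]), array([ 0.4721, -0.1757,  0.03  ]), array([ 0.4718, -0.198 ,  0.03  ]), array([ 0.4558, -0.198 ,  0.03  ])]
0.139 74 x [0.4555 0.4624 0.4691] y [-0.1979 -0.181  -0.1791]
0.15 54 x [0.4556 0.4636 0.4674] y [-0.1979 -0.1834 -0.1805]
0.033 42 x [0.4566 0.4629 0.469 ] y [-0.1979 -0.1813 -0.1791]
0.045 28 x [0.4593 0.4637 0.4674] y [-0.1921 -0.1833 -0.1807]
from front: [ 0.55056  -0.187914] per x; corner-based x: .4523+.010
```

Run:
```python
from h import *
P=np.load("w1.npz")["W"].reshape(-1,3)
for nm,r in(("door w1",P[(P[:,2]>.154)&(P[:,2]<.172)&(P[:,0]>.512)&(P[:,0]<.662)&(abs(P[:,1]-.197)<.02)]),("panel w1",P[(P[:,2]>.134)&(P[:,2]<.152)&(P[:,0]>.52)&(P[:,0]<.655)&(abs(P[:,1]-.277)<.02)])):
    a=np.polyfit(r[:,0],r[:,2],1); print(nm,len(r),"z slope vs x deg",np.degrees(a[0]))
P=np.load("w2.npz")["W"].reshape(-1,3); r=P[(P[:,2]>.174)&(P[:,2]<.186)&(P[:,1]<-.205)&(P[:,0]>.47)]
A=np.c_[r[:,:2],np.ones(len(r))]; s=np.linalg.lstsq(A,r[:,2],rcond=None)[0]; print("cab top tilt along dooraxis(59deg)",np.degrees(s[0]*.515+s[1]*.857),"perp",np.degrees(s[0]*.857-s[1]*.515))
z=np.load("t2.npz"); W=world("top",z["d"]); p=W.reshape(-1,3)
s=read_state(); R=Ro.from_euler("xyz",s["ee_rot"]); t=R.inv().apply(p-s["tcp_pos"])
k=(abs(t[:,1])<.03)&(t[:,2]>-.11)&(t[:,2]<.13)&(t[:,0]>-.045)&(t[:,0]<.12); r=t[k]
for a,b in((-.09,-.04),(.05,.08),(.081,.12)):
    q=r[(r[:,2]>a)&(r[:,2]<b)&(r[:,0]<.0)]
    if len(q): print(a,b,len(q),"x",np.median(q[:,0]).round(4),"y mid",np.percentile(q[:,1],[3,50,97]).round(4),"z",np.percentile(q[:,2],[2,98]).round(4))
```

```text
door w1 2873 z slope vs x deg 0.054612733578820676
panel w1 2475 z slope vs x deg -0.0037408530335254235
cab top tilt along dooraxis(59deg) -0.20267205435222332 perp 0.05186774826947293
-0.09 -0.04 13 x -0.0279 y mid [-0.0091 -0.0033  0.0055] z [-0.0795 -0.0731]
0.05 0.08 1 x -0.0296 y mid [-0.008 -0.008 -0.008] z [0.0759 0.0759]
0.081 0.12 1 x -0.0215 y mid [0.003 0.003 0.003] z [0.1049 0.1049]
```

```bash
python3 -m handwheel '[[0,0,0,0,2,-4.5,255],[0,0.65,0,0,4,-9,255],[0,0.65,0,2,6,-14,255],[0,0.65,0,5,6,-14,255],[0,0.65,0,8,6,-14,255],[0,0.65,0,11,6,-14,255],[0,0.65,0,13.3,6,-14,255],[0,0.65,0,14.1,6,-14,255],[0,0.65,0,14.1,6,-14,255],[0,0.65,0,14.1,6,-14,255]]'
python3 - <<'E'
from h import *
rel([.5126,-.1032,.1595],-31)
im,d=snapshot("top"); np.savez("t3.npz",im=im,d=d); im2,d2=snapshot("wrist"); W=world("wrist",d2)
p=W.reshape(-1,3); s=read_state(); R=Ro.from_euler("xyz",s["ee_rot"]); t=R.inv().apply(p-s["tcp_pos"])
r=t[(t[:,0]>-.04)&(t[:,0]<-.02)&(abs(t[:,1])<.02)&(t[:,2]<-.03)]
print("tilt world", np.degrees(np.polyfit(r[:,2],(p[(t[:,0]>-.04)&(t[:,0]<-.02)&(abs(t[:,1])<.02)&(t[:,2]<-.03)])[:,2],1)[0]),"free z",np.percentile(r[:,2],1))
a=cv2.resize(im[120:240,280:420],None,fx=5,fy=5,interpolation=cv2.INTER_CUBIC); save("t3.png",a)
E
```

```text
time_s: 6.75
tcp_pos: [0.5137, -0.0204, 0.161]
ee_rot: [2.989, 1.558, 0.876]
contact_force: [0.2, -0.9, -2.9]
finger_gap: 0.0158
yaw -31 turn [-0.06 -0.7  -0.11] shift cm [0.07  4.174 7.148]
yaw 149 turn [ 1.7994e+02 -1.7000e-01  1.1100e+00] shift cm [0.07  4.174 7.148]
t 6.75 tcp [ 0.5137 -0.0204  0.161 ] ytool -31.06 q6 0.44 F [ 0.2 -0.9 -2.9] gap 0.0158
tilt world -0.6770065270782213 free z -0.07907602420216125
```

View pics/t3.png

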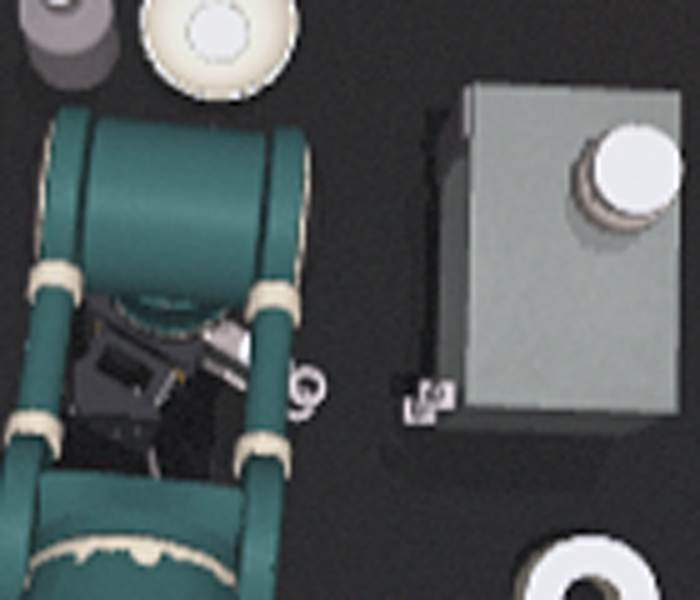

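The top crop shows the held door's upper socket at crop (307,387) and the upper pintle at (438,393), so the approach line is clear. The tilt reading changed sign, so I'm re-measuring it at rest, along with the socket in the top camera.

```bash
python3 -m handwheel '[[0,0,0,0,0,0,255],[0,0,0,0,0,0,255]]'
cat >> h.py <<'E'
def tilt():
    s=read_state(); c=calibration("wrist"); im,d=snapshot("wrist"); p=world("wrist",d,c).reshape(-1,3)
    R=Ro.from_euler("xyz",s["ee_rot"]); t=R.inv().apply(p-s["tcp_pos"])
    k=(t[:,0]>-.04)&(t[:,0]<-.02)&(abs(t[:,1])<.02)&(t[:,2]<-.03)&(t[:,2]>-.077); r=t[k]
    print("n",k.sum(),"tool slope",np.degrees(np.polyfit(r[:,2],r[:,0],1)[0]).round(2),"world slope",np.degrees(np.polyfit(r[:,2],p[k][:,2],1)[0]).round(2),"y0",np.median(r[:,1]),"top world z at centre",np.polyval(np.polyfit(r[:,2],p[k][:,2],1),0).round(4))
    return im,d
E
python3 - <<'E'
from h import *
tilt(); tilt()
rel([.5126,-.1032,.1595],-31)
c=calibration("top"); P=np.array(c["pose"])
def ray(u,v,z):
    d=P[:3,:3]@np.array([(u-c["cx"])/c["fx"],(v-c["cy"])/c["fy"],1]); return (P[:3,3]+d*(z-P[2,3])/d[2]).round(4)
print("socket top ring",ray(280+307/5-.4,120+387/5-.4,.181),"expected from tcp",[.5139-.0487,-.0204-.0810],"pintle tip",ray(280+437/5-.4,120+394/5-.4,.153))
E
```

```text
time_s: 7.1
tcp_pos: [0.5129, -0.0207, 0.1602]
ee_rot: [3.079, 1.559, 0.966]
contact_force: [0.2, 0.5, -4.4]
finger_gap: 0.0159
n 5038 tool slope -0.05 world slope -0.62 y0 0.00047433378641552744 top world z at centre 0.1915
n 5051 tool slope -0.03 world slope -0.63 y0 0.000468703265111471 top world z at centre 0.1913
yaw -31 turn [-0.09 -0.66 -0.02] shift cm [-0.039  4.251  7.074]
yaw 149 turn [ 1.7991e+02 -3.0000e-02  1.0300e+00] shift cm [-0.039  4.251  7.074]
t 7.2 tcp [ 0.5127 -0.0207  0.1599] ytool -31.09 q6 0.44 F [-0.8 -0.4 -5. ] gap 0.0158
socket top ring [ 0.4648 -0.1011  0.181 ] expected from tcp [0.4652, -0.1014] pintle tip [ 0.463  -0.1837  0.153 ]
```

```bash
python3 -m handwheel '[[0,-0.3,0,0,0.6,1,255],[0,-0.65,0,-0.05,1.2,2,255],[0,-0.65,0,-0.08,2.1,3.5,255],[0,-0.65,0,-0.08,2.97,5,255],[0,-0.65,0,-0.08,3.6,6,255],[0,-0.65,0,-0.08,4,6.7,255],[0,-0.65,0,-0.08,4.2,7.1,255],[0,-0.65,0,-0.08,4.2,7.1,255],[0,-0.65,0,-0.08,4.2,7.1,255],[0,-0.65,0,-0.08,4.2,7.1,255]]'
python3 - <<'E'
from h import *
tilt(); rel([.5122,-.1034,.1345],-31)
im,d=snapshot("top"); im2,d2=snapshot("scene")
a=cv2.resize(im[175:215,345:385],None,fx=10,fy=10,interpolation=cv2.INTER_CUBIC); b=cv2.resize(im2[170:220,265:315],None,fx=8,fy=8,interpolation=cv2.INTER_CUBIC)
save("f1.png",np.hstack([a,b]))
E
```

```text
time_s: 8.45
tcp_pos: [0.512, -0.1027, 0.1597]
ee_rot: [-2.118, 1.571, 2.053]
contact_force: [0.6, -0.3, -3.5]
finger_gap: 0.016
n 5040 tool slope -0.05 world slope 0.04 y0 0.0004892503445176116 top world z at centre 0.191
yaw -31 turn [-0.04 -0.    0.  ] shift cm [2.521 0.053 0.047]
yaw 149 turn [179.96   0.     0.  ] shift cm [2.521 0.053 0.047]
t 8.5 tcp [ 0.512  -0.1027  0.1597] ytool -31.04 q6 0.3 F [-0.  -0.2 -3.8] gap 0.0156
```

View pics/f1.png

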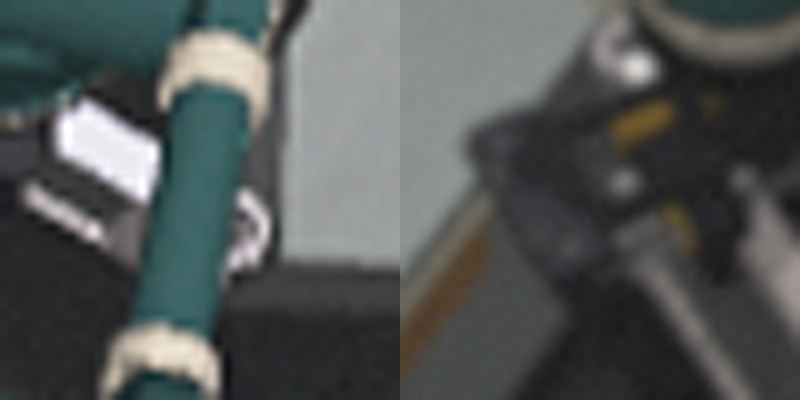

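The held socket ring is partly hidden by the arm at crop (247,230), right at the pintle. I'll lower it by feel.

```bash
python3 -m handwheel '[[0,0,0,0.4,0.05,0.05,255],[0,0,0,0.8,0.05,0.05,255],[0,0,0,1.1,0.05,0.05,255],[0,0,0,1.3,0.05,0.05,255],[0,0,0,1.3,0.05,0.05,255]]'
python3 - <<'E'
from h import *
tilt(); rel([.5122,-.1034,.1345],-31)
s=read_state(); R=Ro.from_euler("xyz",s["ee_rot"]); print("F tool",R.inv().apply(s["contact_force"]).round(2),"M tool",R.inv().apply(s["ft_torque"]).round(2))
E
```

```text
time_s: 9.22
tcp_pos: [0.512, -0.1038, 0.1464]
ee_rot: [-1.27, 1.57, 2.9]
contact_force: [0.4, -0.5, -3.7]
finger_gap: 0.0156
n 5034 tool slope -0.02 world slope 0.03 y0 0.00047277154763230526 top world z at centre 0.1777
yaw -31 turn [-0.08  0.    0.01] shift cm [ 1.21  -0.01  -0.037]
yaw 149 turn [ 1.7992e+02  2.0000e-02 -0.0000e+00] shift cm [ 1.21  -0.01  -0.037]
t 9.275 tcp [ 0.5121 -0.1038  0.1466] ytool -31.08 q6 0.29 F [ 0.   0.2 -2.9] gap 0.0157
F tool [ 2.94 -0.06 -0.14] M tool [-0.01 -0.06 -0.08]
```

```bash
python3 -m handwheel '[[0,0,0,0.3,0,0,255],[0,0,0,0.6,0,0,255],[0,0,0,0.8,0,0,255],[0,0,0,0.9,0,0,255],[0,0,0,0.9,0,0,255]]'
python3 - <<'E'
from h import *
tilt(); rel([.5122,-.1034,.1345],-31)
s=read_state(); R=Ro.from_euler("xyz",s["ee_rot"]); print("F tool",R.inv().apply(s["contact_force"]).round(2),"M tool",R.inv().apply(s["ft_torque"]).round(2))
E
```

```text
time_s: 9.9
tcp_pos: [0.5121, -0.1038, 0.1376]
ee_rot: [-1.346, 1.571, 2.824]
contact_force: [-0.1, -0.5, -4.2]
finger_gap: 0.0162
n 5037 tool slope -0.02 world slope 0.02 y0 0.00047428342062604743 top world z at centre 0.1688
yaw -31 turn [-0.08  0.   -0.  ] shift cm [ 0.32  -0.018 -0.036]
yaw 149 turn [179.92  -0.    -0.  ] shift cm [ 0.32  -0.018 -0.036]
t 9.95 tcp [ 0.5122 -0.1038  0.1377] ytool -31.08 q6 0.29 F [ 0.5  0.7 -4.3] gap 0.0154
F tool [ 4.28  0.01 -0.87] M tool [-0.02 -0.05 -0.05]
```

```bash
python3 -m handwheel '[[0,0,0,0.2,0,0,255],[0,0,0,0.35,0,0,255],[0,0,0,0.4,0,0,255],[0,0,0,0.4,0,0,255]]'
python3 - <<'E'
from h import *
tilt(); rel([.5122,-.1034,.1345],-31)
im,d=snapshot("scene"); save("s4.png",cv2.resize(im[130:250,215:345],None,fx=6,fy=5,interpolation=cv2.INTER_CUBIC))
E
```

```text
time_s: 10.45
tcp_pos: [0.5124, -0.1039, 0.134]
ee_rot: [1.464, 1.57, -0.649]
contact_force: [-0.6, 0.7, -1.3]
finger_gap: 0.0157
n 5018 tool slope -0.41 world slope 0.41 y0 0.00047606209837085673 top world z at centre 0.1653
yaw -31 turn [-0.07  0.   -0.03] shift cm [-0.049 -0.036 -0.036]
yaw 149 turn [ 1.7993e+02 -4.0000e-02 -1.0000e-02] shift cm [-0.049 -0.036 -0.036]
t 10.5 tcp [ 0.5123 -0.1039  0.134 ] ytool -31.07 q6 0.29 F [-0.4  0.5 -0.6] gap 0.0158
```

The socket end stopped at the expected seat height: top edge at 0.165, and the load is off the wrist. Releasing now.

```bash
python3 -m handwheel '[[0,0,0,-0.1,0,0,225],[0,0,0,-0.1,0,0,200],[0,0,0,-0.1,0,0,170],[0,0,0,-0.1,0,0,130],[0,0,0,-0.1,0,0,130],[0,0,0,-0.1,0,0,130]]'
python3 - <<'E'
from h import *
tilt(); rel([.5122,-.1034,.1345],-31)
im,d=snapshot("wrist"); save("w5.png",im)
E
```

```text
time_s: 11.3
tcp_pos: [0.5122, -0.1038, 0.1347]
ee_rot: [1.443, 1.571, -0.67]
contact_force: [0.1, -0.0, -0.1]
finger_gap: 0.0434
n 4685 tool slope -1.79 world slope 1.79 y0 0.0008778477826932877 top world z at centre 0.1633
yaw -31 turn [-0.08 -0.   -0.  ] shift cm [ 0.021 -0.016 -0.034]
yaw 149 turn [179.92  -0.     0.  ] shift cm [ 0.021 -0.016 -0.034]
t 11.35 tcp [ 0.5122 -0.1038  0.1347] ytool -31.08 q6 0.29 F [ 0.4 -0.1 -0.6] gap 0.0429
```

```bash
python3 -m handwheel '[[0,0,0,-1,0,0,130],[0,0,0,-3,0,0,130],[0,0,0,-6,0,0,130],[0,0,0,-10,0,0,130],[0,0,0,-13,0,-6,130],[0,0,0,-15,0,-10,255],[0,0,0,-15,0,-10,255],[0,0,0,-15,0,-10,255],[0,0,0,-15,0,-10,255]]'
python3 - <<'E'
from h import *
s=read_state();c=calibration("wrist");im,d=snapshot("wrist"); save("w6.png",im); W=world("wrist",d,c); np.savez("w6.npz",im=im,d=d,W=W)
p=W.reshape(-1,3); r=p[(p[:,2]>.15)&(p[:,2]<.172)&(p[:,1]>-.175)&(p[:,1]<0)&(p[:,0]>.42)&(p[:,0]<.62)]
rc=cv2.minAreaRect((r[:,:2]*1000).astype(np.float32)); print(len(r),rc); 
u=np.array([.515,.857]);k=(r[:,:2]-[.4645,-.1846])@u
print("z vs radius",np.polyfit(k,r[:,2],1),k.min(),k.max()); g=np.linalg.svd(r[:,:2]-r[:,:2].mean(0),full_matrices=False)[2][0]; print("dir",np.degrees(np.arctan2(*g[::-1])),r.mean(0))
rel([.5122,-.1034,.1345],-31)
E
```

```text
time_s: 12.52
tcp_pos: [0.5626, -0.019, 0.2836]
ee_rot: [-0.93, 1.569, -3.045]
contact_force: [-0.7, -0.5, -0.1]
finger_gap: 0.0054
1501 ((510.8467102050781, -106.79916381835938), (171.96536254882812, 18.27994155883789), 57.973350524902344)
z vs radius [-0.03158847  0.16595474] 0.004748847386778968 0.1766612324672749
dir -121.3719689132335 [ 0.52198713 -0.08757685  0.16239299]
yaw -31 turn [-0.15  0.07  0.1 ] shift cm [14.923  0.069  9.81 ]
yaw 149 turn [ 1.7985e+02  1.5000e-01 -1.1000e-01] shift cm [14.923  0.069  9.81 ]
t 12.575 tcp [ 0.5627 -0.0191  0.2836] ytool -31.15 q6 0.47 F [ 0.6 -0.2  0.3] gap 0.0018
```

View pics/w6.png

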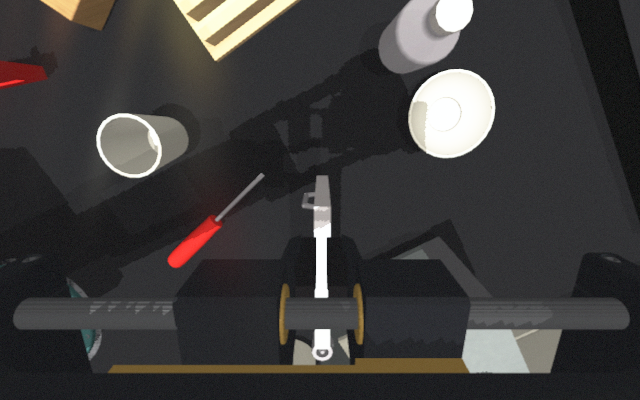

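The wrist view shows the door hung, with its top edge running from (322,177) to the socket at (322,352) and the pin visible inside the socket. The hinge end of the top edge is at z 0.166 (expected 0.165), and the door stands about 61° open. The driver, cup, soap and dish haven't moved.

Next I move to the front side of the leaf, with the fingers closed.

```bash
python3 -m handwheel '[[-10,0,0,0,-2,3,255],[-20,0,0,0,-5,6.2,255],[-29,0,0,0,-5,6.2,255],[-29,0,0,5,-5,6.2,255],[-29,0,0,10,-5,6.2,255],[-29,0,0,14.3,-5,6.2,255],[-29,0,0,14.3,-5,6.2,255],[-29,0,0,14.3,-5,6.2,255]]'
cat > push.py <<'E'
from h import *
H=np.array([.4645,-.1846]); s=read_state(); R=Ro.from_euler("xyz",s["ee_rot"]).as_matrix(); ty=R[:2,1]; tz=R[:2,2]
def tcp(a,rho=.130):
    a=np.radians(a); u=np.array([np.cos(a),np.sin(a)]); n=np.array([-u[1],u[0]])
    return H+rho*u+n*(.008+.0175*abs(n@ty)+.009*abs(n@tz))
for a in list(range(64,-4,-4))+[-2.2,-3]:
    d=tcp(a)-s["tcp_pos"][:2]; print(a,"y %.2f z %.2f"%(d@ty*100,d@tz*100),end=" | ")
print(); rel([0,0,0],-2)
E
python3 push.py
```

```text
time_s: 13.58
tcp_pos: [0.4896, -0.046, 0.1429]
ee_rot: [1.444, 1.57, -0.164]
contact_force: [0.1, 0.5, -0.3]
finger_gap: 0.0003
64 y 0.74 z 0.94 | 60 y 1.64 z 1.16 | 56 y 2.53 z 1.45 | 52 y 3.40 z 1.80 | 48 y 4.26 z 2.23 | 44 y 5.08 z 2.72 | 40 y 5.88 z 3.27 | 36 y 6.64 z 3.89 | 32 y 7.35 z 4.56 | 28 y 8.02 z 5.30 | 24 y 8.63 z 6.09 | 20 y 9.19 z 6.93 | 16 y 9.68 z 7.81 | 12 y 10.10 z 8.74 | 8 y 10.46 z 9.70 | 4 y 10.73 z 10.69 | 0 y 10.93 z 11.70 | -2.2 y 11.01 z 12.26 | -3 y 11.03 z 12.42 | 
yaw -2 turn [-0.12  0.01 -0.07] shift cm [ 14.232 -49.11   -2.782]
yaw 178 turn [ 1.7988e+02 -1.1000e-01 -1.0000e-02] shift cm [ 14.232 -49.11   -2.782]
t 13.575 tcp [ 0.4896 -0.046   0.1429] ytool -2.12 q6 -0.11 F [ 0.1  0.5 -0.3] gap 0.0003
```

```bash
python3 -m handwheel '[[0,0,0,0,0.8,0.6,255],[0,0,0,0,1.3,1,255],[0,0,0,0,1.7,1.2,255],[0,0,0,0,2.1,1.3,255],[0,0,0,0,2.5,1.45,255],[0,0,0,0,3,1.6,255],[0,0,0,0,3.4,1.8,255],[0,0,0,0,3.8,2,255],[0,0,0,0,4.3,2.25,255],[0,0,0,0,4.7,2.5,255],[0,0,0,0,5.1,2.75,255],[0,0,0,0,5.5,3,255]]'; python3 -m handwheel '[[0,0,0,0,0.4,0.3,255],[0,0,0,0,0.8,0.6,255],[0,0,0,0,1.15,0.9,255],[0,0,0,0,1.5,1.25,255],[0,0,0,0,1.85,1.55,255],[0,0,0,0,2.2,1.95,255],[0,0,0,0,2.5,2.3,255],[0,0,0,0,2.8,2.7,255],[0,0,0,0,3.1,3.1,255],[0,0,0,0,3.4,3.5,255],[0,0,0,0,3.65,3.9,255],[0,0,0,0,3.75,4.1,255]]'
cat >> h.py <<'E'
def doorang(name="wrist"):
    c=calibration(name); im,d=snapshot(name); p=world(name,d,c).reshape(-1,3); H=np.array([.4645,-.1846])
    q=p[:,:2]-H; rr=np.hypot(*q.T); a=np.degrees(np.arctan2(q[:,1],q[:,0]))
    k=(p[:,2]>.152)&(p[:,2]<.170)&(rr>.06)&(rr<.18)&(a>-8)&(a<75)
    if k.sum()>20: 
        f=q[k]; g=np.linalg.svd(f-f.mean(0),full_matrices=False)[2][0]; print(name,"n",k.sum(),"angle via hinge",np.percentile(a[k],[10,50,90]).round(1),"line dir",np.degrees(np.arctan(g[1]/g[0])).round(2),"rmax",rr[k].max().round(4),"z",np.median(p[k][:,2]).round(4))
    else: print(name,"n",k.sum())
    return im,p
E
python3 -c "
from h import *
import runpy; runpy.run_path('push.py')
im,_=doorang(); doorang('scene'); doorang('top')"
```

```text
time_s: 15.08
tcp_pos: [0.5431, -0.0776, 0.1417]
ee_rot: [-1.038, 1.571, -2.645]
contact_force: [-1.2, -0.1, -0.3]
finger_gap: 0.0002
time_s: 16.58
tcp_pos: [0.579, -0.12, 0.1417]
ee_rot: [1.202, 1.571, -0.405]
contact_force: [0.2, -0.1, 1.6]
finger_gap: 0.0004
64 y -8.47 z -6.14 | 60 y -7.57 z -5.91 | 56 y -6.68 z -5.63 | 52 y -5.81 z -5.27 | 48 y -4.95 z -4.85 | 44 y -4.13 z -4.36 | 40 y -3.33 z -3.80 | 36 y -2.57 z -3.19 | 32 y -1.86 z -2.51 | 28 y -1.19 z -1.77 | 24 y -0.58 z -0.98 | 20 y -0.02 z -0.14 | 16 y 0.47 z 0.74 | 12 y 0.89 z 1.67 | 8 y 1.24 z 2.63 | 4 y 1.52 z 3.62 | 0 y 1.72 z 4.63 | -2.2 y 1.80 z 5.19 | -3 y 1.82 z 5.35 | 
yaw -2 turn [-0.09  0.   -0.01] shift cm [ 14.167 -58.3    -9.89 ]
yaw 178 turn [ 1.7991e+02 -1.0000e-02 -0.0000e+00] shift cm [ 14.167 -58.3    -9.89 ]
t 16.575 tcp [ 0.579  -0.12    0.1417] ytool -2.09 q6 -0.21 F [ 0.2 -0.1  1.6] gap 0.0004
wrist n 1454 angle via hinge [16.6 31.5 35.7] line dir 79.67 rmax 0.1502 z 0.1624
scene n 41 angle via hinge [-7.3 14.8 27.3] line dir -63.44 rmax 0.179 z 0.1619
top n 54 angle via hinge [14.5 18.7 23.7] line dir 14.83 rmax 0.0963 z 0.1624
```

```bash
python3 -m handwheel '[[0,0,0,0,0.1,0.2,255],[0,0,0,0,0.25,0.45,255],[0,0,0,0,0.4,0.7,255],[0,0,0,0,0.55,0.95,255],[0,0,0,0,0.65,1.2,255],[0,0,0,0,0.78,1.45,255],[0,0,0,0,0.9,1.7,255],[0,0,0,0,1,1.95,255],[0,0,0,0,1.1,2.2,255],[0,0,0,0,1.18,2.45,255],[0,0,0,0,1.25,2.65,255],[0,0,0,0,1.3,2.8,255]]'; python3 -c "
from h import *
import runpy; runpy.run_path('push.py')
im,_=doorang(); doorang('top'); save('w7.png',im)"
```

```text
time_s: 18.23
tcp_pos: [0.5908, -0.1483, 0.1417]
ee_rot: [-1.515, 1.571, -3.122]
contact_force: [0.9, -0.1, -0.0]
finger_gap: 0.0003
64 y -9.75 z -8.92 | 60 y -8.85 z -8.70 | 56 y -7.96 z -8.41 | 52 y -7.09 z -8.05 | 48 y -6.23 z -7.63 | 44 y -5.41 z -7.14 | 40 y -4.61 z -6.59 | 36 y -3.85 z -5.97 | 32 y -3.14 z -5.29 | 28 y -2.47 z -4.56 | 24 y -1.86 z -3.77 | 20 y -1.30 z -2.93 | 16 y -0.81 z -2.04 | 12 y -0.39 z -1.11 | 8 y -0.04 z -0.15 | 4 y 0.24 z 0.84 | 0 y 0.44 z 1.85 | -2.2 y 0.51 z 2.41 | -3 y 0.54 z 2.56 | 
yaw -2 turn [-0.08  0.    0.  ] shift cm [ 14.171 -59.578 -12.678]
yaw 178 turn [179.92   0.    -0.  ] shift cm [ 14.171 -59.578 -12.678]
t 18.225 tcp [ 0.5908 -0.1483  0.1417] ytool -2.08 q6 -0.25 F [ 0.9 -0.1 -0. ] gap 0.0003
wrist n 1293 angle via hinge [17.9 19.2 22. ] line dir 0.2 rmax 0.1498 z 0.1621
top n 14
```

View pics/w7.png

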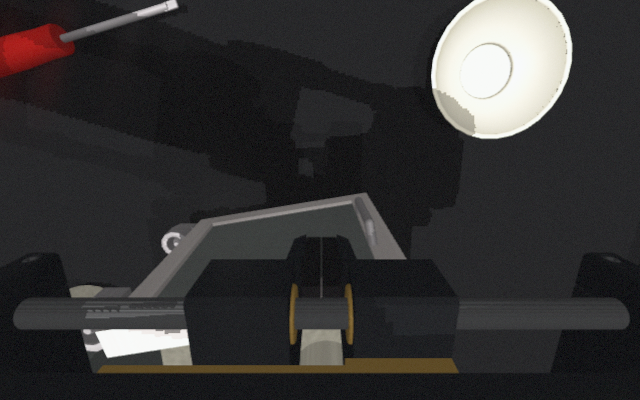

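The wrist view shows the door's front face ahead of the closed fingers (leaf outline (210,220) to (365,197), handle at (367,220)). It is about 7° open and following the fingers. I'm continuing more slowly.

```bash
python3 -m handwheel '[[0,0,0,0,0.05,0.2,255],[0,0,0,0,0.1,0.4,255],[0,0,0,0,0.16,0.6,255],[0,0,0,0,0.2,0.8,255],[0,0,0,0,0.25,1,255],[0,0,0,0,0.3,1.2,255],[0,0,0,0,0.35,1.4,255],[0,0,0,0,0.4,1.58,255],[0,0,0,0,0.4,1.72,255],[0,0,0,0,0.4,1.84,255],[0,0,0,0,0.4,1.94,255],[0,0,0,0,0.4,2,255]]'; python3 -m handwheel '[[0,0,0,0,0,0.06,255],[0,0,0,0,0,0.12,255],[0,0,0,0,0,0.18,255],[0,0,0,0,0,0.24,255],[0,0,0,0,0,0.3,255],[0,0,0,0,0,0.35,255],[0,0,0,0,0,0.35,255]]'; python3 -c "
from h import *
import runpy; runpy.run_path('push.py')"
```

```text
time_s: 19.82
tcp_pos: [0.594, -0.1684, 0.1417]
ee_rot: [-1.272, 1.571, -2.879]
contact_force: [-0.0, -0.7, 0.8]
finger_gap: 0.0005
time_s: 20.7
tcp_pos: [0.5939, -0.1719, 0.1417]
ee_rot: [-0.95, 1.571, -2.557]
contact_force: [-0.1, -0.2, 0.7]
finger_gap: 0.0001
64 y -10.14 z -11.26 | 60 y -9.25 z -11.04 | 56 y -8.36 z -10.75 | 52 y -7.48 z -10.39 | 48 y -6.63 z -9.97 | 44 y -5.80 z -9.48 | 40 y -5.01 z -8.93 | 36 y -4.25 z -8.31 | 32 y -3.54 z -7.63 | 28 y -2.87 z -6.90 | 24 y -2.26 z -6.11 | 20 y -1.70 z -5.27 | 16 y -1.21 z -4.38 | 12 y -0.79 z -3.45 | 8 y -0.44 z -2.49 | 4 y -0.16 z -1.50 | 0 y 0.04 z -0.49 | -2.2 y 0.12 z 0.07 | -3 y 0.14 z 0.22 | 
yaw -2 turn [-0.08  0.    0.  ] shift cm [ 14.171 -59.977 -15.018]
yaw 178 turn [179.92   0.    -0.  ] shift cm [ 14.171 -59.977 -15.018]
t 20.7 tcp [ 0.5939 -0.1719  0.1417] ytool -2.08 q6 -0.29 F [-0.1 -0.2  0.7] gap 0.0001
```

```bash
python3 -m handwheel '[[0,0,0,0,0,0.05,255],[0,0,0,0,0,0.1,255],[0,0,0,0,0,0.15,255],[0,0,0,0,0,0.2,255],[0,0,0,0,0,0.2,255]]';python3 -m handwheel '[[0,0,0,0,0,0.05,255],[0,0,0,0,0,0.1,255],[0,0,0,0,0,0.15,255],[0,0,0,0,0,0.15,255]]'; python3 -c "
from h import *
doorang('top')
c=calibration('scene'); im,d=snapshot('scene'); save('s8.png',cv2.resize(im[130:250,215:345],None,fx=6,fy=5,interpolation=cv2.INTER_CUBIC))"
```

```text
time_s: 21.32
tcp_pos: [0.5939, -0.1729, 0.1417]
ee_rot: [-3.038, 1.569, 1.638]
contact_force: [0.1, 5.0, 0.4]
finger_gap: 0.0001
time_s: 21.82
tcp_pos: [0.5939, -0.173, 0.1417]
ee_rot: [-3.046, 1.567, 1.629]
contact_force: [0.4, 9.7, 1.8]
finger_gap: 0.0004
top n 24 angle via hinge [-5.8 -1.9  1.9] line dir 26.45 rmax 0.094 z 0.1622
```

The push force rose to 10 N with the tool stalled, so the door is on its stop. Now I back straight off and look.

```bash
python3 -m handwheel '[[0,0,0,0,0,-0.2,255],[0,0,0,0,0,-0.5,255],[0,0,0,0,0,-1.5,255],[0,0,0,0,0,-3,255],[0,0,0,0,0,-5,255],[0,0,0,-3,0,-8,255],[0,0,0,-8,0,-12,255],[0,0,0,-14,-4,-16,255],[0,0,0,-16,-8,-20,255],[0,0,0,-16,-8,-24,255],[0,0,0,-16,-8,-24,255],[0,0,0,-16,-8,-24,255]]'
python3 - <<'E'
from h import *
rel([0,0,0],-2)
im,p=doorang("top"); im2,_=doorang("scene")
q=p.reshape(400,640,3)[120:215,350:425].reshape(-1,3); r=q[(q[:,2]>.15)&(q[:,2]<.171)&(q[:,1]>-.215)]
if len(r): print(len(r),r.min(0).round(4),r.max(0).round(4))
save("end.png",np.hstack([cv2.resize(im[120:220,330:430],(400,400),interpolation=cv2.INTER_CUBIC),cv2.resize(im2[140:260,200:320],(400,400),interpolation=cv2.INTER_CUBIC)]))
E
```

```text
time_s: 23.42
tcp_pos: [0.5222, 0.068, 0.3015]
ee_rot: [-0.16, 1.57, -1.765]
contact_force: [0.4, -0.6, 0.5]
finger_gap: 0.0006
yaw -2 turn [0.02 0.04 0.01] shift cm [ 30.159 -51.954   8.573]
yaw 178 turn [-1.7998e+02 -1.0000e-02  6.0000e-02] shift cm [ 30.159 -51.954   8.573]
t 23.425 tcp [0.5222 0.068  0.3015] ytool -1.98 q6 0.12 F [ 0.4 -0.6  0.5] gap 0.0006
top n 195 angle via hinge [-5.4 -1.7  1.8] line dir -3.54 rmax 0.1794 z 0.1615
scene n 239 angle via hinge [-6.7 -2.4  0.3] line dir -4.83 rmax 0.1797 z 0.1623
339 [ 0.4516 -0.2117  0.1502] [ 0.6491 -0.1737  0.1705]
```

View pics/end.png

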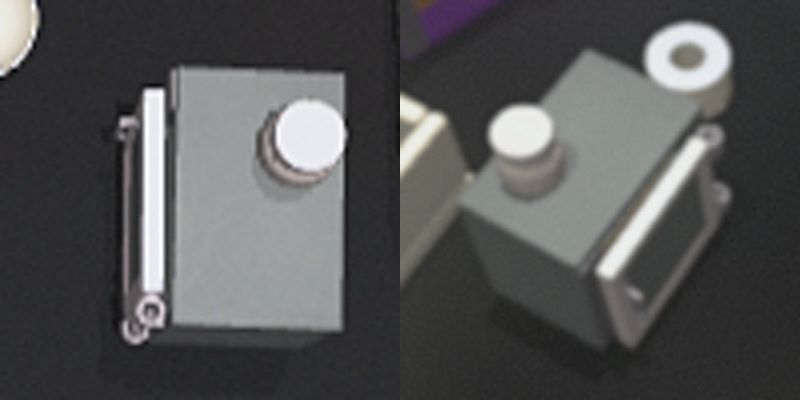

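Top and scene crops both show the door hung on both pintles, with pins visible in the sockets at (150,310) and (135,328). It lies flat and shut along the cabinet front, and the jar and roll haven't moved. The robot is clear of everything.

```bash
python3 -c "
from bench import *
close_job()"
```

```text
the job is handed in; nothing more can be done
```

The door is hung on both pintles and shut against the cabinet front, and I handed the job in at about 23.5 s of the 61 s allowed. I lifted it from the stand by its top edge and lowered it onto the pintles about 61° open. I let it go, then pushed it slowly shut with closed fingers and backed away.

**Seating:** The load came off the wrist at the expected height, with the top edge at 0.165 m. After release, the hinge end of the top edge measured 0.166 m. The free edge sags about 1.8°, close to what the play in the sockets allows (about 1.6°).

**Shutting:** The push force rose to 10 N with the tool stalled on the stop, and the force readings I took stayed well under the limits. The final top and scene views show the leaf flat along the cabinet front. The door's angle from the hinge measured −1.7° to −2.4°; the shut position is about −2.2°. Straight-line fits to the door's top edge gave −3.5° and −4.8°, but they are coarse and include other surfaces, so I relied on the hinge angle and the stop force.

**Disagreements:**
- The wrist and top cameras differed by about 2 mm on the pintle position; I aimed between them and the sockets went on without resistance.
- The door's tilt in the grip read 0.7° while it was still swinging after the move. At rest it was level, so I took that correction back out before hanging it.

**Other objects:** The jar and roll look undisturbed in the last view, and the cup, driver, soap and dish did in an earlier one. I didn't re-measure any of them or the plain panel at the end.

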